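Lay out threads and gauge for a sewing job

ROBOT

A 6-joint arm with a two-finger parallel gripper is mounted at the origin on the work surface. World frame = base frame: x ahead of the robot, y to its left, z up, the work surface at z = 0. Lengths are in mm, angles in rad, forces in N, time in s.
With the tool pointing down it reaches from about 400 to 925 mm from the base axis. Payload 12.5 kg.
Tool frame: the origin (TCP) lies midway between the tips of the shut fingers; the grasp point (between the pads) lies 19 mm behind it; z points along the fingers, y is the line along which they close (so a half turn about z gives the same grasp; the last joint's range is limited). The gripper opens to 95 mm and grips with 3 to 60 N. Pads are 20 mm wide; open, the fingers measure 119 mm over their backs; the gripper's body (75 mm by 180 mm) begins 59 mm behind the grasp point.
Start: joints at [1.117, 0.491, 1.559, -0, 1.092, -0.106], TCP at [213.003, 587.602, 214.661] pointing down, gripper open.
Joint ranges: [-3.1, 3.1], [-0.84, 2.19], [0.05, 2.79], [-1.13, 4.28], [0.06, 2.93], [-2.69, 2.69]. Speed limits (rad/s): [2.22, 2.22, 2.79, 3.14, 3.14, 3.14].

INTERFACE

Orientations are given as a 3x3 rotation matrix whose columns are the frame's x, y, z axes.
In Python, from station import r, viewer, sign_off gives the robot as it stands. Calls block until the motion is done:
- r.move_ptp(position, orientation): joint-space move of the TCP to a pose.
- r.movel(position, rate=150, attitude=None, max_force=None): straight line of the TCP; attitude=None keeps the orientation; rate is the mean speed in mm/s. With max_force (N) it stops when the force on the tool has changed by that much, and returns True; else False.
- r.move_j(angles): joint-space move.
- r.command_gripper(opening, squeeze=None): opening from 0.0 (shut) to 1.0 (fully open); squeeze is the grip in N (None keeps the last); returns when the fingers have stopped.
- r.pause(seconds).
- r.inverse_kinematics(position, orientation): joint angles nearest the present ones, or None.
- viewer.read_camera(name): name is "scene" or "side" or "wrist"; returns (picture, depth): 480x640x3 uint8, red, green, blue; 480x640 float32, mm along the optical axis (not along the pixel's ray), 0 where there is no reading.
- viewer.camera_params(name): a dict with "fovy" (degrees; the focal length in pixels is half the picture's height over the tangent of half this angle, whatever the lens; pixels are square), "cx", "cy" (the principal point, pixels), "view" (4x4, takes a point from world to camera coordinates); the wrist camera has in their place "tool_from_camera" (4x4, takes a point from camera to tool coordinates, whose origin is the TCP and whose axes are the flange's). Camera axes: x right, y up, looking along -z (the intrinsics and any distortion apply to the point x, -y, -z); pixel columns grow to the right and rows downward; lengths in mm; the calibration is good to about 2 mm. The wrist camera is an equidistant fisheye: a pixel r from the principal point sees the ray r / f radians off the axis. A picture is of the moment at which its call begins: read the wrist's pose just before it. camera_params takes no time and is no camera call.
A pose or a line that the arm cannot do raises r.IKError and nothing moves.
- sign_off(): hands the job in; it is judged then, once.
Readings, each from a call of its own:
- r.get_time_s(): time.
- r.get_q(): joint angles.
- r.get_joint_velocities(): joint speeds.
- r.get_tau(): joint torques, N m.
- r.get_ee_pos(): TCP position.
- r.get_tcp_rot(): TCP orientation.
- r.get_force(): force on the tool from outside, world axes, zero at the start.
- r.get_moment(): the same for the moment, N m.
- r.get_opening(): opening from 0.0 (shut) to 1.0 (fully open).
- r.get_grasp_force(): force on a finger pad.
Only numpy, scipy, OpenCV 4.12 (cv2) and the standard library are available. Lean on these libraries where they do the work, as an engineer would, in place of code of your own. Each camera call takes 0.05 s, during which the arm holds its last target. There are 200 camera calls.

TASK

Stand each of the three coloured thread spools (pink, orange, turquoise) upright in the dish whose buttons match its colour, centred on the white disc. Slide the yellow seam gauge out from under the mint tin and the purple box, leaving those two stacked and upright in their rack, and lay the gauge flat inside the yellow outline on the dark pad. Let go of everything at the end.

Things in the scene. Friction and masses are not known exactly. Their poses are not given: they have to be found in the camera images.
- spool_pink: Spool of deep pink (magenta) thread standing upright on the table: a plain cylinder 32 mm in diameter and 50 mm tall with white end flanges, about 40 g. Origin at the centre of its underside, z up its axis. A white spool and a white round tape case nearby have no place to go.
- dish_pink: Round grey dish, fixed, with a ring of eight deep pink (magenta) buttons glued to its floor and a white disc 40 mm in diameter in the middle of the ring. 96 mm across the rim, rim 9 mm high, flat floor 4 mm above the table; the buttons rise 4 mm above it and leave a clear circle 57 mm wide. Origin: centre of the underside (on the table), below the disc's centre.
- spool_orange: Spool of orange thread standing upright on the table: a plain cylinder 32 mm in diameter and 50 mm tall with white end flanges, about 40 g. Origin at the centre of its underside, z up its axis. A white spool and a white round tape case nearby have no place to go.
- dish_orange: Round grey dish, fixed, with a ring of eight orange buttons glued to its floor and a white disc 40 mm in diameter in the middle of the ring. 96 mm across the rim, rim 9 mm high, flat floor 4 mm above the table; the buttons rise 4 mm above it and leave a clear circle 57 mm wide. Origin: centre of the underside (on the table), below the disc's centre.
- spool_turquoise: Spool of turquoise blue thread standing upright on the table: a plain cylinder 32 mm in diameter and 50 mm tall with white end flanges, about 40 g. Origin at the centre of its underside, z up its axis. A white spool and a white round tape case nearby have no place to go.
- dish_turquoise: Round grey dish, fixed, with a ring of eight turquoise blue buttons glued to its floor and a white disc 40 mm in diameter in the middle of the ring. 96 mm across the rim, rim 9 mm high, flat floor 4 mm above the table; the buttons rise 4 mm above it and leave a clear circle 57 mm wide. Origin: centre of the underside (on the table), below the disc's centre.
- gauge: Yellow plastic seam gauge with black ticks, 130 x 40 x 5 mm, 35 g, flat on the table. Origin: centre of underside, x along its length, z up. At the start its +x half lies under the tin in a wooden rack; 60 mm of its -x end sticks out towards the robot (49 mm clear of the rack). It slides straight out along its -x: clear of the tin after 70 mm, of the rack after 85 mm; the table there is free.
- gauge_pad: Dark grey flat pad, fixed, 154 x 64 mm and 3 mm thick, with a yellow rectangular outline (inside 132 x 42 mm) for the gauge. Origin at the centre of its underside (on the table), x along its length, z up. Either end of the gauge may point either way.
- tin: Closed mint-green tin, 70 (x) x 60 (y) x 22 mm, 60 g, on the gauge in a fixed light-wood rack. Origin: centre of underside. Rack: no floor, back and side walls 30 mm high, 86 mm wide; two front (-x) posts 30 mm high, 48 mm apart, hold the tin back (3 mm play) while the gauge slides out between them. The tin then tips back a little and settles 5 mm down onto the table.
- pinbox: Small closed purple box, 46 x 42 x 16 mm, 30 g, lying loose on top of the mint tin; its top is 43 mm above the table at the start. Origin at the centre of its underside.
Not all that is in view belongs to the job. Of the things like the gauge, leave any that is blue, grey or red; of the rest the smaller one is meant.

How it is judged:
By the outcome, as a careful person would: the job done as asked, in the order asked, and still so for the second after the job is handed in, with the robot touching nothing.
It also fails if it takes over 123 s, if anything falls off the work surface, if the arm or the gripper's body presses on something with over 40 N, if the wrist force passes 120 N, or if a joint passes its speed limit or range.

## Working session

There is one attempt and no reset: what is moved stays moved. The work goes in short steps, each a Python script; the robot and the scene stay as the last script left them, time stands still between calls to the robot, and variables do not carry over. Pictures are saved under pics/ and viewed, at most 14 in all, crops included, and the job is handed in when it is done.

```bash
ls; mkdir -p pics; python3 - <<'E'
from station import r, viewer
import cv2, numpy as np
for n in ("scene","side","wrist"):
    p,d=viewer.read_camera(n); cv2.imwrite(f"pics/{n}0.png",p[:,:,::-1]); np.save(f"pics/{n}0.npy",d)
    c=viewer.camera_params(n); print(n,{k:(np.round(v,3).tolist()) for k,v in c.items()}, (d>0).mean())
print(r.get_ee_pos(),r.get_tcp_rot(),r.get_time_s())
E
```

```text
pics
scene {'fovy': 49.058, 'cx': 335.951, 'cy': 244.973, 'view': [[0.885, 0.465, -0.006, -442.564], [-0.345, 0.666, 0.661, 211.348], [0.312, -0.583, 0.751, -1574.465], [0.0, 0.0, 0.0, 1.0]]} 0.9958756510416666
side {'fovy': 48.711, 'cx': 326.381, 'cy': 237.314, 'view': [[0.973, -0.229, -0.023, -573.384], [0.16, 0.599, 0.785, -59.445], [-0.166, -0.768, 0.619, -1179.642], [0.0, 0.0, 0.0, 1.0]]} 0.99619140625
wrist {'fovy': 65.706, 'cx': 317.482, 'cy': 243.565, 'tool_from_camera': [[0.001, 0.963, 0.27, 77.236], [1.0, -0.0, -0.002, 0.319], [-0.001, 0.27, -0.963, -169.656], [0.0, 0.0, 0.0, 1.0]]} 0.9946744791666666
[212.93720485 587.4133738  214.19603968] [[-9.40099690e-01  3.40899443e-01 -3.78457307e-04]
 [ 3.40899639e-01  9.40099394e-01 -7.52134484e-04]
 [ 9.93852582e-05 -8.36097354e-04 -9.99999646e-01]] 0.15
```

View pics/scene0.png

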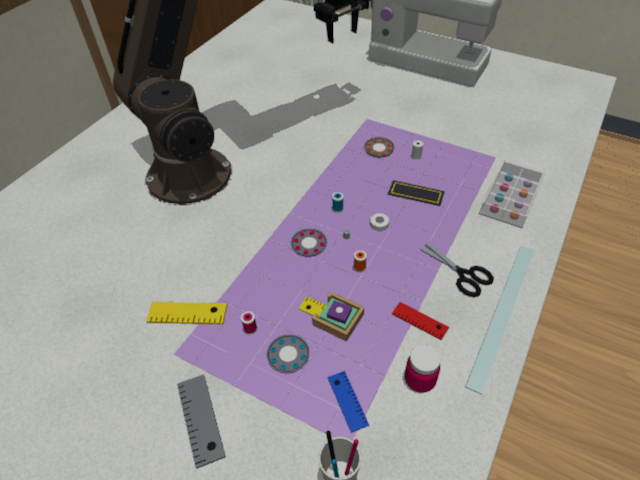

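View pics/side0.png

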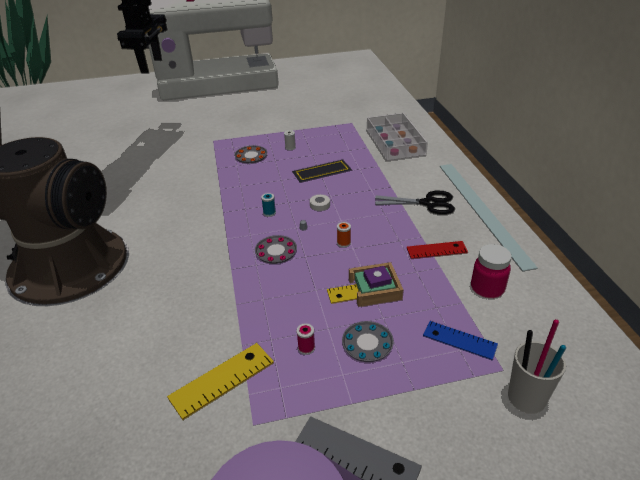

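Candidates in the scene view:
- **Spools:** pink (249,322), orange (360,261) and turquoise (338,202). White spool (417,150), tape case (380,222), thimble (347,234), crimson jar (422,368) and the button box are to be ignored.
- **Dishes:** pink (309,242), orange (379,147), turquoise (288,354).
- **Gauge:** the small yellow one under the tin (312,306). The big yellow ruler (187,313) and the red, blue and grey ones are decoys.
- **Pad:** (416,193).

Next I measure from both fixed views.

```bash
cat > h.py <<'E'
from station import r, viewer
import cv2, numpy as np
def ray(name, uv, c=None, pose=None):
    """origin, unit direction in world"""
    c=c or viewer.camera_params(name)
    f=240/np.tan(np.radians(c["fovy"])/2); x,y=uv[0]-c["cx"],uv[1]-c["cy"]
    if name=="wrist":
        th=np.hypot(x,y)/f; s=np.sin(th)/max(np.hypot(x,y),1e-9)
        d=np.array([x*s,-y*s,-np.cos(th)]); M=np.eye(4); M[:3,:3],M[:3,3]=pose[1],pose[0]; M=M@c["tool_from_camera"]
    else:
        d=np.array([x/f,-y/f,-1]); M=np.linalg.inv(c["view"])
    d=M[:3,:3]@d; return M[:3,3], d/np.linalg.norm(d)
def plane(o,d,z): return o+d*(z-o[2])/d[2]
def tri(rays):
    A=sum(np.eye(3)-np.outer(d,d) for o,d in rays); b=sum((np.eye(3)-np.outer(d,d))@o for o,d in rays)
    p=np.linalg.solve(A,b); return p, max(np.linalg.norm(np.cross(p-o,d)) for o,d in rays)
HSV={"pink":((160,120,60),(176,255,255)),"orange":((4,170,80),(16,255,255)),"turquoise":((86,120,50),(100,255,255)),
 "yellow":((22,140,90),(32,255,255)),"purple":((130,100,40),(145,255,200)),"mint":((68,50,80),(84,255,255)),"white":((0,0,170),(179,60,255))}
def mask(img,col,box=None):
    m=cv2.inRange(cv2.cvtColor(img,cv2.COLOR_RGB2HSV),*HSV[col])
    if box is not None:
        k=np.zeros_like(m); u,v,w=box; k[max(0,v-w):v+w,max(0,u-w):u+w]=255; m&=k
    return m
def blobs(m,amin=4):
    n,l,s,c=cv2.connectedComponentsWithStats(m)
    return [(int(s[i,4]),c[i],s[i,:4]) for i in sorted(range(1,n),key=lambda i:-s[i,4]) if s[i,4]>=amin]
def ringc(m,amin=4):
    """centre of a ring of button blobs from an ellipse fit"""
    b=blobs(m,amin); p=np.array([x[1] for x in b],np.float32)
    return np.array(cv2.fitEllipse(p)[0]) if len(p)>=5 else None, len(p)
E
python3 - <<'E'
from h import *
im={n:cv2.imread(f"pics/{n}0.png")[:,:,::-1].copy() for n in("scene","side")}
hs={n:cv2.cvtColor(im[n],cv2.COLOR_RGB2HSV) for n in im}
for t,n,u,v in [("pk","scene",249,324),("or","scene",360,262),("tq","scene",338,203),("pk","side",306,342),("or","side",344,236),("tq","side",268,206),("ye","scene",308,303),("pad","scene",400,187)]: print(t,n,hs[n][v,u])
S={"pink":((249,322,14),(306,338,18)),"orange":((360,261,14),(344,234,16)),"turquoise":((338,202,14),(268,204,16))}
D={"pink":((309,242,22),(276,249,26)),"orange":((379,147,18),(251,154,20)),"turquoise":((288,354,25),(367,341,30))}
for k in S:
    R=[]
    for n,b in zip(("scene","side"),S[k]):
        q=blobs(mask(im[n],k,b)); print(k,n,[(x[0],np.round(x[1])) for x in q[:3]]); R.append(ray(n,q[0][1]))
    print(" spool",np.round(tri(R),1) if 0 else (np.round(tri(R)[0],1),round(tri(R)[1],1)))
    R=[]
    for n,b in zip(("scene","side"),D[k]):
        c,nn=ringc(mask(im[n],k,b),3); print(k,n,c,nn); 
        if c is not None: R.append(ray(n,c))
    if len(R)==2: print(" dish",np.round(tri(R)[0],1),round(tri(R)[1],1))
for t,col,bs in [("gauge","yellow",((312,306,16),(343,294,18))),("pad","yellow",((416,193,30),(322,170,34))),("box","purple",((339,311,14),(378,274,16)))]:
    R=[]
    for n,b in zip(("scene","side"),bs):
        m=mask(im[n],col,b); p=cv2.findNonZero(m); rr=cv2.minAreaRect(cv2.convexHull(p)); print(t,n,len(p),rr); R.append(ray(n,rr[0]))
    print(t,np.round(tri(R)[0],1),round(tri(R)[1],1))
E
```

```text
pk scene [169 190  82]
or scene [ 10 245  99]
tq scene [ 96 230  72]
pk side [168 242  77]
or side [ 10 244  91]
tq side [ 97 243  62]
ye scene [ 27 209 189]
pad scene [111  36  50]
pink scene [(110, array([250., 327.])), (46, array([247., 317.]))]
pink side [(230, array([306., 344.])), (67, array([305., 329.]))]
 spool (array([ 466.2, -363.7,    7.2]), np.float64(2.1))
pink scene [308.41644287 241.80210876] 8
pink side [275.490448   248.78089905] 8
 dish [454.9 -70.9   3.4] 0.9
orange scene [(89, array([360., 265.])), (29, array([360., 255.]))]
orange side [(137, array([344., 238.])), (26, array([343., 225.]))]
 spool (array([611.7, -85.6,  13.1]), np.float64(2.3))
orange scene [378.65692139 146.68714905] 8
orange side [250.32119751 153.52285767] 8
 dish [452.  378.8   4. ] 1.6
turquoise scene [(89, array([337., 205.])), (21, array([337., 196.]))]
turquoise side [(143, array([268., 207.])), (23, array([268., 196.]))]
 spool (array([462.4,  79. ,  13.2]), np.float64(2.6))
turquoise scene [287.66967773 352.84487915] 8
turquoise side [367.27813721 340.95996094] 8
 dish [ 578.1 -379.8    2.6] 0.5
gauge scene 281 ((311.7602844238281, 306.5273742675781), (22.841922760009766, 14.234821319580078), 24.443954467773438)
gauge side 378 ((342.67156982421875, 293.3614501953125), (14.221318244934082, 30.07037925720215), 80.13418579101562)
gauge [ 565.2 -247.8    4.1] 0.1
pad scene 196 ((415.7646484375, 192.058837890625), (49.67707824707031, 12.365036964416504), 12.52880859375)
pad side 88 ((321.584228515625, 169.8651580810547), (9.594006538391113, 50.81825256347656), 77.00537872314453)
pad [633.  241.6   0. ] 1.0
box scene 283 ((338.9561767578125, 311.62042236328125), (20.333709716796875, 17.428895950317383), 19.98310661315918)
box side 363 ((377.3529968261719, 276.41180419921875), (18.432706832885742, 25.70877456665039), 75.96376037597656)
box [ 638.2 -247.9   33.5] 0.6
```

```bash
python3 - <<'E'
import cv2,numpy as np
a=cv2.imread("pics/scene0.png"); 
c=lambda x,y,w,h:cv2.resize(a[y:y+h,x:x+w],(400,300),interpolation=cv2.INTER_CUBIC)
cv2.imwrite("pics/crop1.png",np.vstack([np.hstack([c(240,285,120,90),c(360,130,100,75)]),np.hstack([c(270,190,120,90),c(140,285,120,90)])]))
E
```

```text
(no output)
```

View pics/crop1.png

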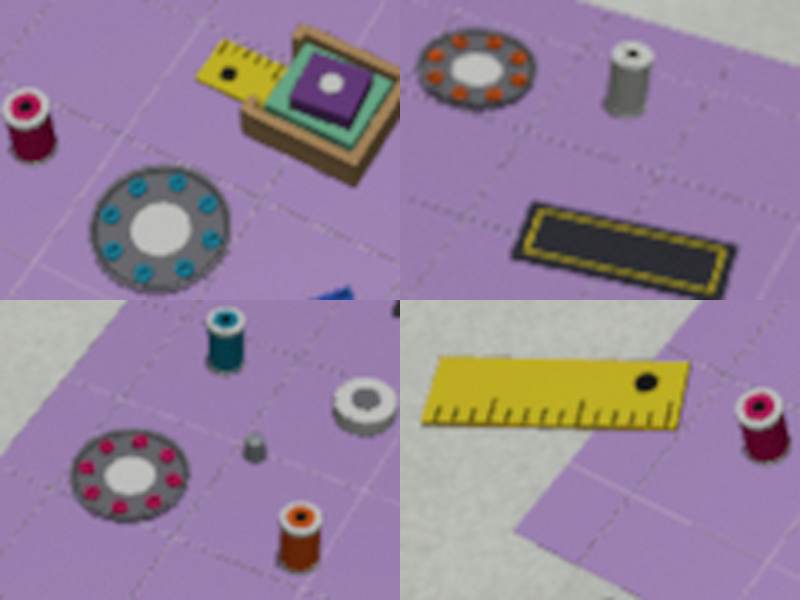

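The crop confirms the choices. The fixed-view heights are about 4–5 mm too low on the dishes, so I'll do one sweep with the wrist camera and triangulate everything from several stations.

```bash
cat >> h.py <<'E'
def Rz(a=0.):  # tool down; tool y along world (-sin a, cos a), camera on the robot's side for a=0
    c,s=np.cos(a),np.sin(a); return np.array([[c,-s,0],[s,c,0],[0,0,1]])@np.diag([-1.,1,-1])
def shot(tag=None):
    pose=(np.array(r.get_ee_pos()),np.array(r.get_tcp_rot())); p,_=viewer.read_camera("wrist")
    if tag: cv2.imwrite(f"pics/{tag}.png",p[:,:,::-1]); np.savez(f"pics/{tag}.npz",p=pose[0],R=pose[1])
    return p,pose
def load(tag):
    z=np.load(f"pics/{tag}.npz"); return cv2.imread(f"pics/{tag}.png")[:,:,::-1].copy(),(z["p"],z["R"])
E
python3 - <<'E'
from h import *
for i,(x,y) in enumerate([(440,380),(520,220),(520,60),(520,-110),(520,-270),(520,-380)]):
    r.move_ptp([x,y,300],Rz()); r.pause(.1); shot(f"w{i}"); print(i,r.get_time_s(),np.round(r.get_ee_pos(),1),np.round(r.get_q(),2))
a=np.hstack([cv2.resize(cv2.imread(f"pics/w{i}.png"),(400,300)) for i in (0,2)])
b=np.hstack([cv2.resize(cv2.imread(f"pics/w{i}.png"),(400,300)) for i in (3,4)])
cv2.imwrite("pics/m1.png",np.vstack([a,b]))
E
```

```text
0 1.5167 [439.4 380.8 299.6] [ 0.6   0.35  1.55  0.    1.24 -0.97]
1 2.4167 [519.4 221.5 300. ] [ 0.29  0.33  1.59  0.    1.22 -1.29]
2 3.25 [520.1  61.4 299.9] [-0.01  0.26  1.68  0.    1.19 -1.58]
3 4.1167 [ 520.2 -108.5  300.1] [-0.33  0.28  1.67  0.    1.2  -1.9 ]
4 4.95 [ 520.3 -268.6  300.3] [-0.59  0.36  1.54  0.    1.24 -2.16]
5 5.6167 [ 520.3 -378.8  300.3] [-0.73  0.45  1.39  0.    1.3  -2.3 ]
```

View pics/m1.png

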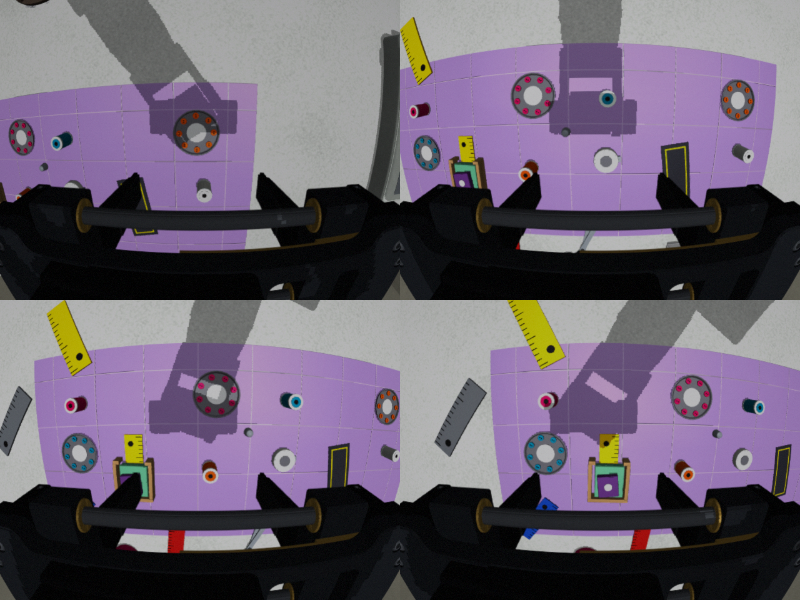

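The montage shows all dishes, spools, the gauge end and the pad, each in several views. I'll triangulate them next.

```bash
cat >> h.py <<'E'
def proj(P,pose,c=None):
    c=c or viewer.camera_params("wrist"); f=240/np.tan(np.radians(c["fovy"])/2)
    q=np.linalg.inv(c["tool_from_camera"])@np.r_[pose[1].T@(np.asarray(P)-pose[0]),1]; x,y,z=q[0],-q[1],-q[2]
    rho=np.hypot(x,y); k=f*np.arctan2(rho,z)/max(rho,1e-9); return np.array([c["cx"]+k*x,c["cy"]+k*y])
def inside(uv,m=25): return m<uv[0]<640-m and m<uv[1]<300
def hullc(m):
    h=cv2.convexHull(cv2.findNonZero(m)); M=cv2.moments(h); return np.array([M["m10"],M["m01"]])/M["m00"]
def spooltop(img,pose,col,xy,w=14):
    """pixel of the coloured top disc (inside the white flange): blob nearest the prediction at z=50"""
    uv=proj([*xy,50],pose)
    if not inside(uv): return None
    m=mask(img,col,(int(uv[0]),int(uv[1]),w)); n,l,s,c=cv2.connectedComponentsWithStats(m)
    k=[i for i in range(1,n) if s[i,4]>12]
    if not k: return None
    i=min(k,key=lambda i:np.linalg.norm(c[i]-uv)); return hullc((l==i).astype(np.uint8))
def dishrays(img,pose,col,xy):
    """mean of the ring's eight button rays met with a nominal plane -> as seen centre"""
    uv=proj([*xy,8],pose)
    if not inside(uv,45): return None
    m=mask(img,col,(int(uv[0]),int(uv[1]),40)); b=[x for x in blobs(m,8)]
    p=np.array([x[1] for x in b]); return p if len(p)==8 else None
E
python3 - <<'E'
from h import *
S={"pink":(466,-358),"orange":(612,-82),"turquoise":(462,83)}
D={"pink":(455,-71),"orange":(452,379),"turquoise":(578,-380)}
V=[load(f"w{i}") for i in range(6)]
for k in S:
    R=[(i,spooltop(*v,k,S[k])) for i,v in enumerate(V)]; R=[(i,ray("wrist",u,pose=V[i][1])) for i,u in R if u is not None]
    p,e=tri([x for _,x in R]); print(k,"spool top",np.round(p,1),round(e,1),[(i,np.round(plane(*x,50)[:2],1).tolist()) for i,x in R])
    # dish: each button rays -> centre pixel at nominal plane, re-projected as a ray from the camera
    Q=[]
    for i,v in enumerate(V):
        u=dishrays(*v,k,D[k])
        if u is None: continue
        rr=[ray("wrist",x,pose=v[1]) for x in u]; P=np.array([plane(*x,8) for x in rr]).mean(0); o=rr[0][0]; Q.append((i,(o,(P-o)/np.linalg.norm(P-o)),P))
    if len(Q)>1:
        p,e=tri([q[1] for q in Q]); print(k,"dish buttons",np.round(p,1),round(e,1),[(q[0],np.round(q[2][:2],1).tolist()) for q in Q])
    else: print(k,"dish",len(Q))
for i,v in enumerate(V):
    for t,xy,z,w in (("pad",(633,242),3,55),("gauge",(565,-248),5,40)):
        u=proj([*xy,z],v[1])
        if not inside(u,35): continue
        m=mask(v[0],"yellow",(int(u[0]),int(u[1]),w)); p=cv2.findNonZero(m)
        if p is None: continue
        W=np.array([plane(*ray("wrist",q[0],pose=v[1]),z)[:2] for q in p],np.float32)
        W=W[np.linalg.norm(W-np.array(xy),axis=1)<90]; print(t,i,len(W),cv2.minAreaRect(W))
E
```

```text
pink spool top [ 464.5 -363.7   49.9] 0.2 [(3, [464.7, -363.6]), (4, [464.4, -363.7]), (5, [464.5, -363.7])]
pink dish buttons [453.7 -71.4   6.3] 0.3 [(1, [453.9, -70.1]), (2, [453.7, -71.1]), (3, [453.6, -71.7]), (4, [453.5, -72.2]), (5, [453.5, -72.4])]
orange spool top [608.7 -83.8  49.7] 0.4 [(1, [608.7, -83.4]), (2, [608.6, -83.7]), (3, [608.8, -83.8]), (4, [608.6, -84.2]), (5, [608.4, -83.7])]
orange dish buttons [450.9 377.5   6.6] 0.1 [(0, [450.7, 377.5]), (1, [450.9, 376.9]), (2, [450.7, 376.6])]
turquoise spool top [460.9  78.8  49.7] 0.4 [(0, [461.0, 79.4]), (1, [461.1, 78.7]), (2, [461.1, 78.6]), (3, [460.7, 78.7]), (4, [460.6, 78.8])]
turquoise dish buttons [ 576.8 -380.2    5.6] 0.1 [(3, [576.1, -378.7]), (4, [576.0, -379.7]), (5, [576.0, -380.1])]
pad 1 751 ((631.1767578125, 238.9573211669922), (139.35874938964844, 49.41436767578125), 9.057741165161133)
pad 2 437 ((621.3477172851562, 237.6138916015625), (119.6251449584961, 49.41238784790039), 9.223456382751465)
gauge 2 867 ((566.8513793945312, -243.85894775390625), (40.23859405517578, 62.110530853271484), 89.0738296508789)
pad 3 318 ((614.3115234375, 236.51551818847656), (105.27164459228516, 49.46061325073242), 9.42133617401123)Traceback (most recent call last):
  File "<stdin>", line 23, in <module>
  File "h.py", line 5, in ray
    c=c or viewer.camera_params(name)
           ~~~~~~~~~~~~~~~~~~~~^^^^^^
ValueError: time passes only in moves, steps and waits
```

Spool tops triangulate to 49.8 mm (50 given) and buttons to about 6 mm (button bodies 4–8 mm), so the heights are plausible. I'll start with the pink spool and check its centring from above afterwards.

```bash
python3 - <<'E'
s=open('h.py').read()
s=s.replace('viewer.camera_params(name)','CP[name]').replace('viewer.camera_params("wrist")','CP["wrist"]').replace("def ray(","CP={n:viewer.camera_params(n) for n in('scene','side','wrist')}\ndef ray(",1)
s+='''
def pick(xy,z=14,a=0.,op=.65,sq=15):
    r.move_ptp([*xy,110],Rz(a)); r.command_gripper(op); r.movel([*xy,z],rate=120)
    r.command_gripper(.1,squeeze=sq); r.pause(.1); o=r.get_opening(); print("grip mm",round(o*95,1),"F",round(r.get_grasp_force(),1)); return o
def place(xy,z,a=0.,op=.6):
    r.movel([*r.get_ee_pos()[:2],130],rate=250); r.move_ptp([*xy,120],Rz(a)); r.pause(.1)
    r.movel([*xy,z+8],rate=150); hit=r.movel([*xy,z-2],rate=15,max_force=3); print("hit",hit,"z",round(r.get_ee_pos()[2],1))
    r.command_gripper(op); r.movel([*r.get_ee_pos()[:2],150],rate=200)
def check(col,xy,tag,z=300):
    """spool top vs. button ring, seen from above in one view"""
    r.move_ptp([xy[0]-20,xy[1],z],Rz()); r.pause(.15); v=shot(tag); u=spooltop(*v,col,xy)
    b=blobs(mask(v[0],col,tuple(int(t) for t in (*proj([*xy,8],v[1]),40))),8)
    s=plane(*ray("wrist",u,pose=v[1]),53.8)[:2]
    P=np.array([plane(*ray("wrist",x[1],pose=v[1]),6.3)[:2] for x in b]); P=P[np.abs(np.linalg.norm(P-xy,axis=1)-34)<8]
    c=np.array(cv2.fitEllipse(P.astype(np.float32))[0]); print(col,"spool",s.round(1),"ring",c.round(1),len(P),"off",(s-c).round(1)); return s-c
'''
open('h.py','w').write(s)
E
python3 - <<'E'
from h import *
pick((464.5,-363.7)); print(r.get_time_s())
r.movel([464.5,-363.7,60],rate=150); r.pause(.1); shot("held"); 
place((453.7,-71.4),18); print(r.get_time_s())
check("pink",(453.7,-71.4),"c1"); print(r.get_time_s(),np.round(r.get_force(),1))
a=np.hstack([cv2.resize(cv2.imread(f"pics/{i}.png"),(400,300)) for i in ("held","c1")]); cv2.imwrite("pics/m2.png",a)
E
```

```text
grip mm 31.8 F 15.0
8.8417
hit True z 18.0
13.9
pink spool [453.5 -69.9] ring [453.8 -71.5] 8 off [-0.3  1.6]
14.7583 [-1.3 -0.1 -0.3]
```

View pics/m2.png

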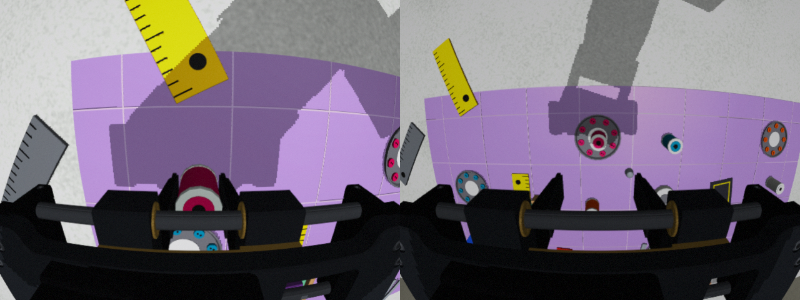

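Left half: the pink spool is held. Right half: it stands in the pink dish, 1.6 mm off in y, which gives the wrist camera's y bias. I'll correct pink and apply the bias to orange and turquoise.

```bash
python3 - <<'E'
from h import *
b=np.array([0,-1.6])
d={"pink":(453.7,-71.4),"orange":(450.9,377.5),"turquoise":(576.8,-380.2)}; s={"orange":(608.7,-83.8),"turquoise":(460.9,78.8)}
pick(d["pink"],z=18,op=.55,sq=10); p=np.array(r.get_ee_pos()); 
r.movel([p[0],p[1],p[2]+2],rate=30); r.movel([p[0]+.3,p[1]-1.6,p[2]+2],rate=20); r.movel([p[0]+.3,p[1]-1.6,p[2]-1],rate=15,max_force=3); print(r.get_ee_pos().round(1) if hasattr(r.get_ee_pos(),'round') else r.get_ee_pos())
r.command_gripper(.55); r.movel([p[0],p[1]-1.6,150],rate=200)
check("pink",d["pink"],"c2")
for k in s:
    pick(np.array(s[k])+b); place(np.array(d[k])+b,18); check(k,d[k],"c_"+k); print(r.get_time_s())
E
```

```text
grip mm 31.8 F 10.0
[454.3 -73.1  17.9]
pink spool [454.1 -71.8] ring [453.8 -71.5] 8 off [ 0.2 -0.2]
grip mm 31.6 F 15.0
hit True z 18.0
orange spool [450.8 377.2] ring [451.1 377.5] 8 off [-0.2 -0.3]
29.65
grip mm 32.1 F 15.0
hit True z 18.1
turquoise spool [ 576.7 -380.5] ring [ 576.6 -380.3] 8 off [ 0.2 -0.1]
39.1
```

All three spools are centred within 0.4 mm. Next I measure the gauge end and the pad from two heights each.

```bash
cat >> h.py <<'E'
def hullpx(v,xy,z,w,lim):
    """convex hull (pixels) of the largest yellow group near xy"""
    u=proj([*xy,z],v[1]); m=mask(v[0],"yellow",(int(u[0]),int(u[1]),w)); m=cv2.morphologyEx(m,cv2.MORPH_CLOSE,np.ones((5,5)))
    n,l,s,c=cv2.connectedComponentsWithStats(m); i=1+np.argmax(s[1:,4]); return cv2.convexHull(cv2.findNonZero((l==i).astype(np.uint8)))[:,0]
def rectw(v,xy,z,w,lim=0):
    h=hullpx(v,xy,z,w,lim).astype(float); W=np.array([plane(*ray("wrist",q,pose=v[1]),z)[:2] for q in h],np.float32)
    c,(a,b),t=cv2.minAreaRect(W); t=np.radians(t)
    if b>a: a,b,t=b,a,t+np.pi/2
    t=(t+np.pi/2)%np.pi-np.pi/2; return np.array(c),a,b,t   # centre, long, short, yaw of the long side
E
python3 - <<'E'
from h import *
def meas(t,xy,zn,poses,a,w):
    V=[]
    for i,p in enumerate(poses):
        r.move_ptp(p,Rz(a)); r.pause(.15); v=shot(f"{t}{i}"); V.append(v)
        c,L,S,y=rectw(v,xy,zn,w); print(t,i,c.round(1),round(L,1),round(S,1),"yaw",round(y,4)); 
    R=[]
    for v in V:
        c=rectw(v,xy,zn,w)[0]; P=np.array([*c,zn]); M=np.eye(4); M[:3,:3],M[:3,3]=v[1][1],v[1][0]; o=(M@CP["wrist"]["tool_from_camera"])[:3,3]; R.append((o,(P-o)/np.linalg.norm(P-o)))
    p,e=tri(R); print(t,"tri",p.round(1),round(e,2))
meas("gg",(565,-248),5,[(570,-247,180),(570,-247,300),(570,-330,240),(570,-160,240)],0.,130)
meas("pd",(632,240),3,[(640,240,180),(640,240,300),(640,160,240),(640,320,240)],0.16,110)
a=np.hstack([cv2.resize(cv2.imread(f"pics/{i}.png"),(400,300)) for i in ("gg0","pd0")]); cv2.imwrite("pics/m3.png",a); print(r.get_time_s())
E
```

```text
gg 0 [ 566.9 -245.7] 62.6 38.8 yaw -0.012
gg 1 [ 566.7 -245.9] 61.5 38.4 yaw 0.0002
gg 2 [ 566.5 -246.1] 62.9 39.2 yaw -0.0257
gg 3 [ 566.6 -245.3] 62.1 39.1 yaw -0.0076
gg tri [ 567.  -245.7    3.2] 0.28
pd 0 [631.  238.6] 137.4 49.0 yaw 0.1597
pd 1 [630.9 238.7] 137.8 48.6 yaw 0.1606
pd 2 [631.  238.7] 138.8 49.2 yaw 0.162
pd 3 [631.  238.7] 138.6 49.0 yaw 0.1625
pd tri [631.  238.7   3.2] 0.06
46.4417
```

View pics/m3.png

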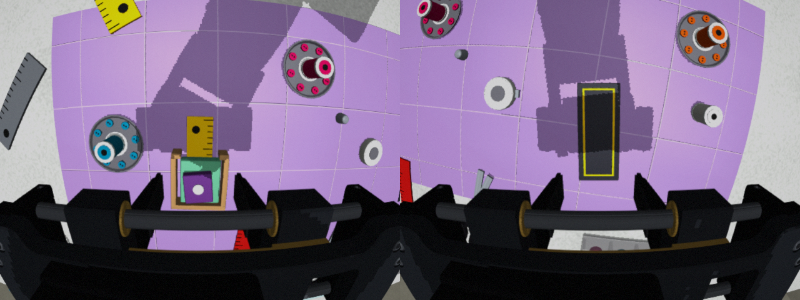

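Left half: the gauge end sticks out at about (200,137) of the half-size view, clear of the rack posts. Right half: the pad's outline is fully visible. The heights of about 3 mm agree with the text (gauge 5 mm, pad 3 mm) within the accuracy. Next I pull the gauge out.

```bash
python3 - <<'E'
from h import *
a=-.010; x,y=553,-247.2
r.move_ptp([x,y,90],Rz(a)); r.command_gripper(.62); r.movel([x,y,12],rate=120); print("hit",r.movel([x,y,1.5],rate=20,max_force=4),r.get_ee_pos()[2])
r.command_gripper(.2,squeeze=25); r.pause(.1); print("grip",r.get_opening()*95,r.get_grasp_force(),np.round(r.get_force(),1))
e=np.array([np.cos(a),np.sin(a),0]); p=np.array([x,y,1.5])
print("stop",r.movel(p-95*e,rate=35,max_force=25),np.round(r.get_force(),1),np.round(r.get_ee_pos(),1))
r.command_gripper(.62); r.movel([*(p-95*e)[:2],100],rate=200)
r.move_ptp([545,-247,240],Rz(a)); r.pause(.2); v=shot("g2"); c=rectw(v,(505,-247),5,130); print(c,r.get_time_s())
p,_=viewer.read_camera("side"); cv2.imwrite("pics/s2.png",cv2.resize(p[180:390,210:490,::-1],(400,300)))
cv2.imwrite("pics/m4.png",np.hstack([cv2.resize(cv2.imread("pics/g2.png"),(400,300)),cv2.imread("pics/s2.png")]))
E
```

```text
hit False 1.4472872964827812
grip 39.30815223686352 24.998169243335724 [0.9 1.  1.4]
stop False [ 1.6 -0.2  4.8] [ 458.1 -246.3    1.5]
(array([ 505.6572876 , -245.45837402]), 128.1499481201172, 38.8510627746582, np.float64(-0.015222761948947117)) 55.9417
```

View pics/m4.png

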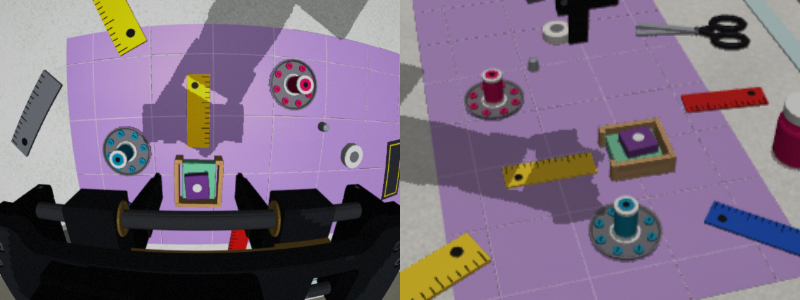

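Both views show the gauge fully out (about (200,110) left, (550,170) right). The tin and box are still stacked in the rack. I'll regrasp the gauge at its centre and lay it on the pad.

```bash
python3 - <<'E'
from h import *
a=-.0135; x,y=505.7,-246.9
r.move_ptp([x,y,90],Rz(a)); r.movel([x,y,12],rate=120); r.movel([x,y,1.5],rate=25,max_force=4)
r.command_gripper(.2,squeeze=20); r.pause(.1); print("grip",r.get_opening()*95,r.get_grasp_force())
r.movel([x,y,140],rate=150); b=.161; X,Y=631.25,237.1
r.move_ptp([X,Y,120],Rz(b)); r.pause(.15); r.movel([X,Y,14],rate=120); print("hit",r.movel([X,Y,3.],rate=12,max_force=3),np.round(r.get_ee_pos(),1))
r.command_gripper(.58); r.movel([X,Y,150],rate=150)
r.move_ptp([640,240,220],Rz(b)); r.pause(.2); v=shot("f1"); print(r.get_time_s())
uv=proj([631,239,3],v[1]).astype(int); cr=v[0][uv[1]-60:uv[1]+60,uv[0]-80:uv[0]+80,::-1]; cv2.imwrite("pics/f1c.png",cv2.resize(cr,(800,600),interpolation=cv2.INTER_CUBIC))
E
```

```text
grip 39.412933201098106 20.000096261501312
hit True [631.2 237.1   4.6]
65.7
```

View pics/f1c.png

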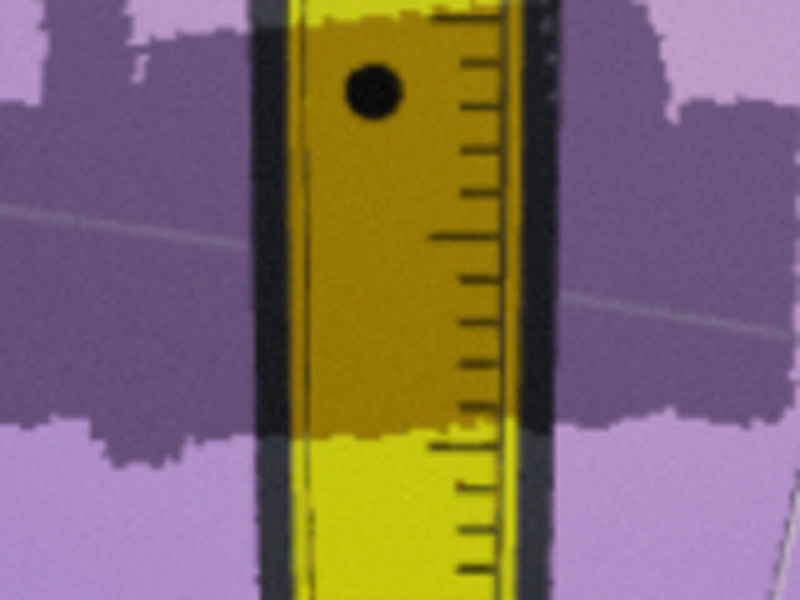

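The gauge sits between the two long sides of the outline, with a thin dark gap on each side. The ends are outside this crop, so I'll look at them, and at the rack and whole scene as well.

```bash
python3 - <<'E'
from h import *
r.move_ptp([650,239,130],Rz(.161)); r.pause(.2); v=shot("f2"); 
T=[]
for s in (-1,1):
    e=np.array([631+s*62*np.cos(.161),239+s*62*np.sin(.161),5]); u=proj(e,v[1]).astype(int); T.append(cv2.resize(v[0][u[1]-30:u[1]+30,u[0]-40:u[0]+40,::-1],(400,300),interpolation=cv2.INTER_CUBIC))
r.move_ptp([400,250,300],Rz()); r.pause(.2)
p,_=viewer.read_camera("scene"); q,_=viewer.read_camera("side"); cv2.imwrite("pics/scF.png",p[:,:,::-1]); cv2.imwrite("pics/sdF.png",q[:,:,::-1])
T+=[cv2.resize(p[110:410,200:500,::-1],(400,300)),cv2.resize(q[120:390,210:480,::-1],(400,300))]
cv2.imwrite("pics/m5.png",np.vstack([np.hstack(T[:2]),np.hstack(T[2:])])); print(r.get_time_s())
E
```

```text
67.8583
```

View pics/m5.png

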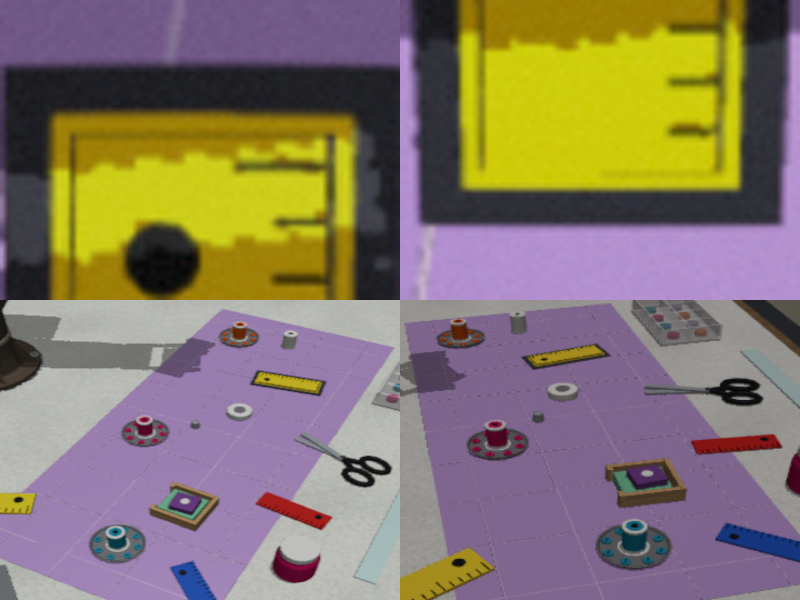

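The top row shows both gauge ends inside the outline, with a dark gap at the near end and a thin one at the far end. The bottom row shows the three spools upright in their matching dishes, and the tin and box stacked in the rack. The gripper is open and clear of everything, so I'm handing in.

```bash
python3 -c "
from station import sign_off; print(sign_off())"
```

```text
the job is handed in; nothing more can be done
None
```

The job is handed in at about 68 s: each spool stands centred to within 0.4 mm in its matching dish, the gauge lies flat inside the yellow outline, the tin and box are still stacked in the rack, and the gripper is clear of everything.

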